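# Clamp a row of fused glass strips in the jig

## Robot

A 6-joint arm with a two-finger parallel gripper is mounted at the origin on a cart in front of the work surface, level with it; the furniture and walls round the work are solid. World frame = base frame: x ahead of the robot, y to its left, z up, the work surface at z = 0. Lengths are in m, angles in rad, forces in N, time in s.
With the tool pointing down it reaches from about 0.3 to 0.775 m from the base axis. Payload 14.6 kg.
Tool frame: the origin (TCP) lies at the centre of the arm's flange, where the gripper is bolted on; the fingertips stand 199 mm ahead of it and the grasp point (between the pads) lies 180 mm ahead of it; z points along the fingers, y is the line along which they close (so a half turn about z gives the same grasp; the last joint's range is limited). The gripper opens to 94 mm and grips with 3 to 60 N. Pads are 16 mm wide; open, the fingers measure 119 mm over their backs; the gripper's body (75 mm by 177 mm) begins 78 mm behind the grasp point.
Start: joints at [-1.268, 0.3, 1.521, -0, 1.321, -0.067], TCP at [0.199, -0.513, 0.405] pointing down, gripper open.
Joint ranges: [-3.03, 3.03], [-0.79, 2.21], [0.23, 2.52], [-1.04, 4.18], [0, 3.07], [-2.55, 2.55]. Speed limits (rad/s): [2.22, 2.22, 2.57, 3.14, 3.14, 3.14].

## Interface

Orientations are given as [roll, pitch, yaw] about the fixed x, y, z axes, in that order (R = Rz(yaw) Ry(pitch) Rx(roll)).
In Python, from station import ctrl gives the robot as it stands. The module is installed in compiled form; this text tells all that it offers.
- The arm moves only by the tool servo_tool, never from a script. Its argument "motion" is a list of rows, each a list of 5 numbers: the closure, from 0 (fully open) to 1 (shut), then the shift along the world's x, y, z in cm, then the turn about the world's z in degrees. A call has 1 to 20 rows; each row is the pose to reach, as a shift and turn from the pose commanded when the call began; what a row does not reach only later rows make up. A row lasts 1/8 s, in which the tool goes at most 62.5 mm and 10.7 degrees, less where a joint would pass 70% of its speed; a pose out of reach is approached as far as the arm can. A call with a gripper value outside its range is refused whole. The fingers move at their own pace and stop on an object; "squeeze" is the grip in N (left out, the last holds). Time passes only in rows, so rows that repeat a pose let the fingers close. It gives the time, the measured TCP pose, the force, the opening and the grip force at its end, in the units of the state.
- ctrl.get_obs(): the state, without advancing time (a new reading comes with each control period).
- ctrl.camera(name): name is "side" or "top"; returns a dict with "image" (384x512x3 uint8, red, green, blue), "fx", "fy", "cx", "cy" (pixels), "camera_from_world" (4x4, takes a point from world to camera coordinates). Camera axes: x right, y up, looking along -z (the intrinsics and any distortion apply to the point x, -y, -z); pixel columns grow to the right and rows downward; lengths in m; the calibration is good to about 2 mm. A picture is of the moment at which its call begins. There is no depth.
- ctrl.hand_in(): hands the job in; it is judged then, once.
The state is a dict: "time_s": time; "qpos": joint angles; "joint_vel": joint speeds; "tau": joint torques, N m; "ee_pos": TCP position; "eef_rot": TCP orientation; "force": force on the tool from outside, world axes, zero at the start; "moment": the same for the moment, N m; "grip_width": finger opening in m; "grip_force": force on a finger pad.
Only numpy, scipy, OpenCV 4.12 (cv2) and the standard library are available. Lean on these libraries where they do the work, as an engineer would, in place of code of your own. Each camera call takes 0.05 s, during which the arm holds its last target. There are 200 camera calls.

## Task

Lay every glass strip that is on the bench flat across the jig, side by side, in any order, with the first against the fence and all long edges butted together without gaps, roughly centred across the jig. Slide the clamp carriage onto the dovetail rail from its open end, pusher face first, up against the last strip, and only then turn its side clamp knob clockwise to its stop. Leave the other things on the bench where they are.

Things in the scene. Friction and masses are not known exactly. Their poses are not given: they have to be found in the camera images.
- jig: The jig: plywood board 8 mm thick, 220 mm wide, 265 mm long, fixed to the bench; place and direction vary. Origin on the bench under the middle of the fence's inner face; axes as jig_fence. Two wooden runners 40 mm wide, centred at y = -73 and +73 mm, carry the strips, tops 29 mm over the bench; the dovetail rail runs between them at y = 0, its top 1 mm lower.
- jig_fence (a point): Middle of the inner face of the jig's aluminium fence (200 mm long), at the height on which strips lie, 29 mm over the bench; the fence stands 12 mm higher. x runs level from the fence along the rail to its open end, y level along the fence (across the jig), z up. Behind the jig a drawer cabinet 178 mm tall stands on the bench, its front at about x = 0.71 m in the world.
- rail_end (a point): Middle of the top edge of the rail's open end, 245 mm from the fence, 28 mm over the bench; board and runners end there too. Aluminium dovetail 20 mm high over the board, 40 mm wide at the top, 26 mm at the foot; the last 14 mm taper by 3 mm a side and 2 mm in height as a lead-in. Axes as jig_fence.
- carriage: Loose aluminium clamp carriage, about 0.45 kg. Origin: centre of its underside. Two jaws 70 mm long, 72 mm over their outsides, with the dovetail groove along x between them (18 mm deep, 1.5 mm clearance a side). Comes on only at the rail's open end, its x along the jig's x (face to the fence); on the rail it rests with the origin 10 mm over the bench.
- carriage_face (a point): Middle of the carriage's flat front (pusher) face, 35 mm from its origin along its -x; the beam is 130 mm wide across and reaches from 21 to 36 mm over the carriage's underside, so on the rail it meets the edge of the last strip. Axes as the carriage.
- carriage_grip (a point): Centre of the carriage's black grip block: 40 mm along x, 32 mm across y, 36 mm tall (35 to 71 mm over the carriage's underside), 4 mm along +x from its origin. Best grasped across y. Axes as the carriage.
- knob_grip (a point): Middle of the clamp knob's black grip bar: 38 mm long (this frame's x), 12 mm thick (y), 24 mm tall; its hub disc ends 12 mm under this point. Vertical axis; on an ear at the carriage's side, 78 mm along +y and 6 mm along +x from the carriage's origin, 62 mm over its underside. The frame turns with the knob.
- clamp_knob (a joint): Angle of the clamp knob in rad: 0 fully slack (bar along the carriage's x), grows clockwise seen from above, stop at 1.6 (tight). It stays where it is left; friction 0.06 N m.
- strip_a_mid (a point): Centre of a flat fused glass strip with leaf inlays, 42 mm wide (x), 200 mm long (y), collides as 6 mm thick (z; this point is 3 mm over its underside), 0.11 kg. Lies loose on the bench at the start. All strips are alike; two to four are present (None: absent, or held).
- strip_b_mid (a point): Centre of a flat fused glass strip with leaf inlays, 42 mm wide (x), 200 mm long (y), collides as 6 mm thick (z; this point is 3 mm over its underside), 0.11 kg. Lies loose on the bench at the start. All strips are alike; two to four are present (None: absent, or held).
- strip_c_mid (a point): Centre of a flat fused glass strip with leaf inlays, 42 mm wide (x), 200 mm long (y), collides as 6 mm thick (z; this point is 3 mm over its underside), 0.11 kg. Lies loose on the bench at the start. All strips are alike; two to four are present (None: absent, or held).
- strip_d_mid (a point): Centre of a flat fused glass strip with leaf inlays, 42 mm wide (x), 200 mm long (y), collides as 6 mm thick (z; this point is 3 mm over its underside), 0.11 kg. Lies loose on the bench at the start. All strips are alike; two to four are present (None: absent, or held).
- tin_box: Bystander: closed red hinged tin, 67x98x27 mm, on the bench behind the work. Origin: centre of its underside.
- abrasive_pad: Bystander: orange diamond hand pad, 55x90x21 mm, flat on the bench. Origin: centre of its underside.
There are look-alikes about, which are no part of the job. Leave any yellow look-alike of the carriage alone.

How it is judged:
By the outcome, as a careful person would: the job done as asked, in the order asked, and still so for the second after the job is handed in, with the robot touching nothing.
Of strip_a, strip_b, strip_c, strip_d only 2 to 4 are there at a start; the rules pass over those that are not, and their reading is None.
At some moment in a run one of strip_a, strip_b, strip_c, strip_d may be knocked a few centimetres aside while the robot is not near it.
Once in a run the grip may slacken for a moment while it holds something.
It also fails if it takes over 210 s, if anything falls off the work surface, if the arm or the gripper's body presses on something with over 40 N, if the wrist force passes 120 N, or if a joint passes its speed limit or range.

## Working session

There is one attempt and no reset: what is moved stays moved. The work goes in short steps, Python scripts to look and compute and a tool call to move; the robot and the scene stay as the last step left them, time stands still between calls to the robot, and variables do not carry over. Pictures are saved under pics/ and viewed, at most 14 in all, crops included, and the job is handed in when it is done.

Besides the shell and the picture viewer there is one more tool, called after "Request:" as name(argument=value, ...), one argument or row to a line, values as JSON. servo_tool: Moves the arm, as the interface text tells. Its arguments: {"type":"object","properties":{"motion":{"type":"array","items":{"type":"array","items":{"type":"number"}}},"squeeze":{"type":"number"}},"required":["motion"]}

```bash
mkdir -p pics; cat > h.py <<'E'
import numpy as np, cv2
from station import ctrl
def shot(n,f=None):
    c=ctrl.camera(n)
    if f: cv2.imwrite('pics/'+f,c['image'][:,:,::-1])
    return c
def ray(c,u,v):
    M=np.array(c['camera_from_world']);R=M[:3,:3];t=M[:3,3]
    d=np.array([(u-c['cx'])/c['fx'],-(v-c['cy'])/c['fy'],-1.0])
    return -R.T@t,R.T@d
def plane(c,u,v,z):
    o,d=ray(c,u,v);return o+d*(z-o[2])/d[2]
def proj(c,p):
    M=np.array(c['camera_from_world']);q=M[:3,:3]@np.asarray(p,float)+M[:3,3]
    return c['cx']+c['fx']*q[0]/-q[2],c['cy']-c['fy']*q[1]/-q[2]
def tri(c1,p1,c2,p2):
    o1,d1=ray(c1,*p1);o2,d2=ray(c2,*p2)
    s=np.linalg.lstsq(np.c_[d1,-d2],o2-o1,rcond=None)[0]
    a=o1+d1*s[0];b=o2+d2*s[1];return (a+b)/2,np.linalg.norm(a-b)
E
python3 - <<'E'
from h import *
np.set_printoptions(precision=4,suppress=True)
for n in('top','side'):
    c=shot(n,n+'0.png');print(n,{k:v for k,v in c.items() if k!='image'})
print(ctrl.get_obs())
E
```

```text
top {'fx': 356.8926102521279, 'fy': 356.8926102521279, 'cx': 256.7411604955246, 'cy': 188.3223961891321, 'camera_from_world': array([[-0.0084, -0.9999,  0.0132,  0.0123],
       [ 0.9947, -0.0071,  0.1024, -0.6002],
       [-0.1023,  0.014 ,  0.9947, -1.0849],
       [ 0.    ,  0.    ,  0.    ,  1.    ]])}
side {'fx': 468.5151548932748, 'fy': 468.5151548932748, 'cx': 246.0664174374523, 'cy': 188.61873637088487, 'camera_from_world': array([[-0.9381,  0.3464, -0.006 ,  0.5355],
       [-0.2179, -0.5764,  0.7876,  0.0754],
       [ 0.2693,  0.7401,  0.6162, -1.4988],
       [ 0.    ,  0.    ,  0.    ,  1.    ]])}
{'time_s': 0.1, 'qpos': array([-1.2676,  0.3004,  1.5215, -0.    ,  1.3207, -0.0666]), 'joint_vel': array([ 0.0002, -0.0031, -0.001 ,  0.0016, -0.0005, -0.0005]), 'tau': array([  0.0001, -53.2645, -35.3286,   0.0709,   0.0235,  -0.    ]), 'ee_pos': array([ 0.1988, -0.5128,  0.4042]), 'eef_rot': array([-3.1406, -0.0001,  0.3698]), 'force': array([-0.5734,  0.0147, -0.7762]), 'moment': array([0.0132, 0.0148, 0.0483]), 'grip_force': 0.0, 'grip_width': 0.09395538213467798}
```

```bash
python3 - <<'E'
import cv2
for n in('top','side'):
    a=cv2.imread(f'pics/{n}0.png');cv2.imwrite(f'pics/{n}0b.png',cv2.resize(a,(800,600),interpolation=cv2.INTER_CUBIC))
E
```

```text
(no output)
```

View pics/top0b.png

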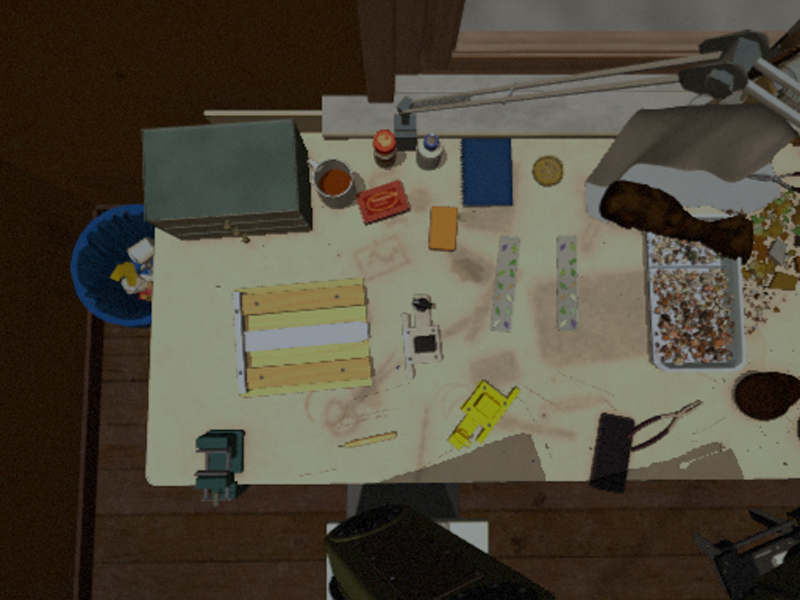

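View pics/side0b.png

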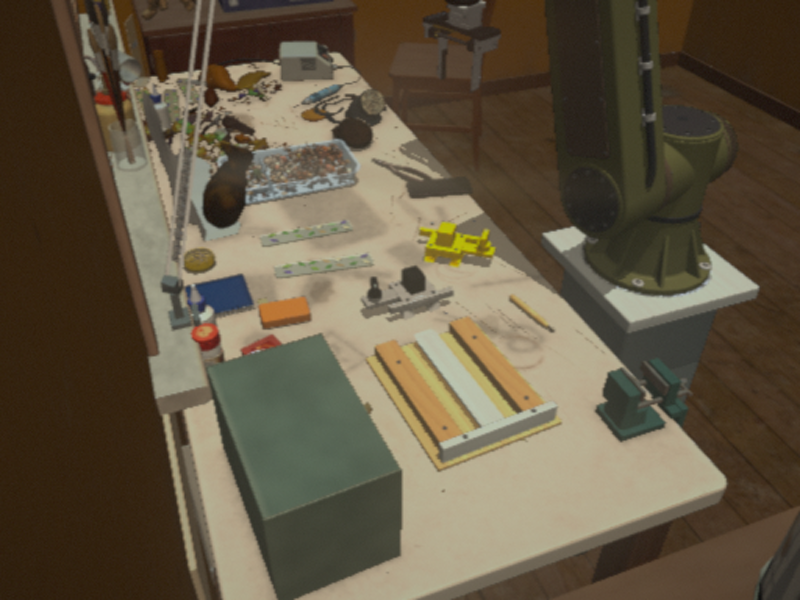

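The top view shows the jig at left, with its fence at px(240,340) and its open end at x≈370. The carriage is at (425,335), with its face to the left and its knob at (422,303). Two strips are at (505,283) and (567,283), and the yellow decoy is at (485,413). The side view agrees and shows no more than two strips. I'll take closer crops to find the corners.

```bash
python3 - <<'E'
import cv2
a=cv2.imread('pics/top0.png')[145:260,140:380];cv2.imwrite('pics/t1.png',cv2.resize(a,None,fx=3.33,fy=3.33,interpolation=cv2.INTER_CUBIC))
a=cv2.imread('pics/side0.png')[135:305,160:400];cv2.imwrite('pics/s1.png',cv2.resize(a,None,fx=3.33,fy=3.33,interpolation=cv2.INTER_CUBIC))
E
```

```text
(no output)
```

View pics/t1.png

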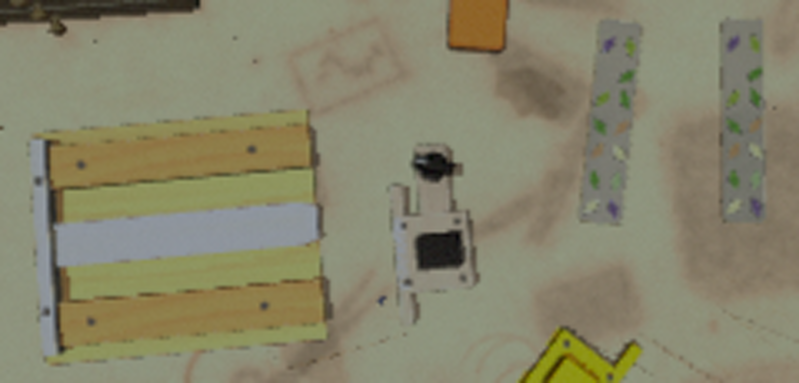

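View pics/s1.png

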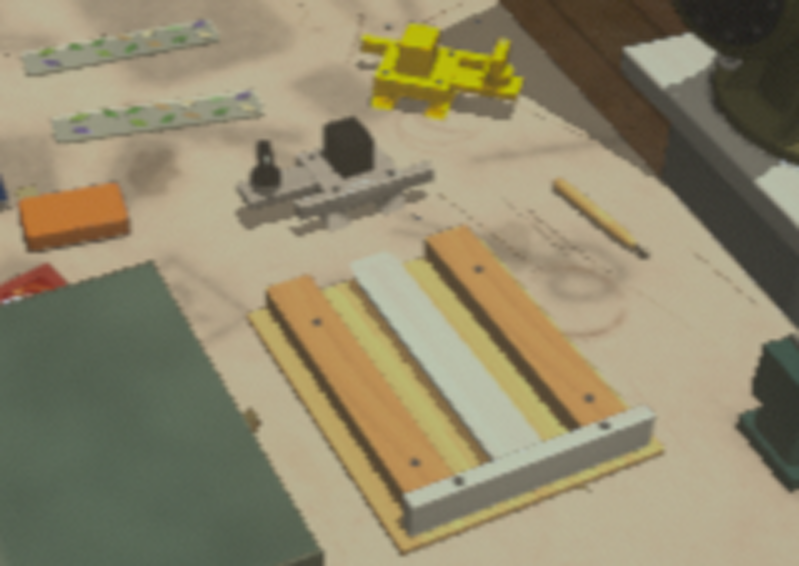

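The top crop shows the rail end corners at crop px (317,204) and (320,242). The carriage grip is at (440,250), and the knob at (433,165) with its bar pointing sideways, along the carriage x. The strips are at (610,122) and (742,120). The side crop shows the same items, with the rail end at (352,262) and (392,252). Next I'll measure with masks.

```bash
cat >> h.py <<'E'
def strips(c,box,z=.006,sm=40):
    """grey regions in box (u0,v0,u1,v1) -> list of (centre,long-axis deg,size) on plane z"""
    hsv=cv2.cvtColor(c['image'],cv2.COLOR_RGB2HSV);u0,v0,u1,v1=box
    m=np.zeros(hsv.shape[:2],np.uint8);s=(hsv[...,1]<sm)&(hsv[...,2]>90)
    m[v0:v1,u0:u1]=s[v0:v1,u0:u1]
    m=cv2.morphologyEx(m,cv2.MORPH_CLOSE,np.ones((5,5)));m=cv2.morphologyEx(m,cv2.MORPH_OPEN,np.ones((3,3)))
    return rects(c,m,z),m
def rects(c,m,z,amin=80):
    out=[]
    for k in cv2.findContours(m,cv2.RETR_EXTERNAL,cv2.CHAIN_APPROX_NONE)[0]:
        if cv2.contourArea(k)<amin: continue
        P=np.array([plane(c,u,v,z)[:2] for u,v in k[:,0]]).astype(np.float32)
        (x,y),(w,h),a=cv2.minAreaRect(P*1000)
        if w<h: w,h,a=h,w,a+90
        out.append((round(x,1),round(y,1),round(w,1),round(h,1),round((a+90)%180-90,1)))
    return out
E
python3 - <<'E'
from h import *
np.set_printoptions(precision=4,suppress=True)
ct,cs=ctrl.camera('top'),ctrl.camera('side')
T=lambda x,y:(140+x/3.33,145+y/3.33)
S=lambda x,y:(160+x/3.33,135+y/3.33)
for n,a,b in [('railend+y',(317,204),(352,262)),('railend-y',(320,242),(392,252)),
 ('runner+y outer end',(309,124),(268,291)),('runner-y outer end',(325,320),(466,229)),
 ('fence in +y top',(46,138),(410,492)),('fence in -y top',(59,352),(653,408))]:
    p,e=tri(ct,T(*a),cs,S(*b));print(n,p,'gap',round(e,4))
for n,p,z in [('railend+',(317,204),.026),('railend-',(320,242),.026),('rail in+',(53,224),.028),('rail in-',(56,266),.028),
  ('run+ out end',(309,124),.029),('run+ out fence',(50,146),.029),('run- out end',(325,320),.029),('run- out f',(62,346),.029),
  ('fence+',(46,138),.041),('fence-',(59,352),.041)]: print(n,plane(ct,*T(*p),z))
I=ct['image'];hsv=cv2.cvtColor(I,cv2.COLOR_RGB2HSV)
for q in [(610,180),(745,180),(560,100),(190,235)]:
    u,v=map(int,T(*q));print(q,hsv[v,u])
blk=((hsv[...,2]<60)).astype(np.uint8);m=np.zeros_like(blk);m[180:235,255:290]=blk[180:235,255:290]
print('black',rects(ct,m,.071,15))
r,_=strips(ct,(305,148,375,215));print('strips',r)
E
```

```text
railend+y [0.5435 0.0762 0.0234] gap 0.0036
railend-y [0.5073 0.0738 0.0214] gap 0.0049
runner+y outer end [0.6194 0.0836 0.022 ] gap 0.0035
runner-y outer end [0.4359 0.0688 0.0211] gap 0.0024
fence in +y top [0.6047 0.3275 0.0385] gap 0.0063
fence in -y top [0.4069 0.3137 0.034 ] gap 0.0089
railend+ [0.545  0.0753 0.026 ]
railend- [0.5094 0.0726 0.026 ]
rail in+ [0.5281 0.3209 0.028 ]
rail in- [0.4892 0.3173 0.028 ]
run+ out end [0.6202 0.0825 0.029 ]
run+ out fence [0.6011 0.3249 0.029 ]
run- out end [0.4374 0.068  0.029 ]
run- out f [0.4159 0.3101 0.029 ]
fence+ [0.6073 0.3255 0.041 ]
fence- [0.4113 0.3096 0.041 ]
(610, 180) [ 40  36 126]
(745, 180) [ 37  20 115]
(560, 100) [ 18  63 122]
(190, 235) [104  21 155]
black [(500.7, -35.1, 38.9, 29.7, 89.5), (577.9, -32.3, 27.6, 25.6, 44.4)]
strips [(625.6, -266.9, 213.8, 209.5, -0.5)]
```

```bash
python3 - <<'E'
from h import *
np.set_printoptions(precision=4,suppress=True)
ct,cs=ctrl.camera('top'),ctrl.camera('side')
T=lambda x,y:(140+x/3.33,145+y/3.33)
S=lambda x,y:(160+x/3.33,135+y/3.33)
for n,C in [('s1',[(599,21),(640,24),(622,223),(581,220)]),('s2',[(722,19),(763,19),(763,220),(722,220)])]:
    P=np.array([plane(ct,*T(*c),.006) for c in C]);d=(P[0]+P[1]-P[2]-P[3])[:2];print(n,P.mean(0),np.degrees(np.arctan2(d[1],d[0])),np.linalg.norm(d)/2,np.linalg.norm(P[0]-P[1]))
# two-view height check of near corners (side crop): s1 corners left-near / right-far
for n,a,b in [('s1 farx -y',(640,24),(53,122)),('s1 nearx',(581,220),(264,115)),('s2',(722,220),(218,40)),
   ('grip centre top',(440,250),(350,130)),('knob',(433,165),(266,150))]:
    print(n,*tri(ct,T(*a),cs,S(*b)))
E
```

```text
s1 [ 0.6237 -0.2067  0.006 ] -6.714426009034967 0.19438995970437625 0.0400174012714617
s2 [ 0.6253 -0.3345  0.006 ] -2.2369245737642243 0.19562492663965966 0.04009840176961623
s1 farx -y [ 0.72   -0.24   -0.0037] 0.00140008504170837
s1 nearx [ 0.5288 -0.1771 -0.002 ] 0.0006283757182070455
s2 [ 0.5287 -0.3131  0.0003] 0.0017741632317806362
grip centre top [ 0.4995 -0.0366  0.069 ] 0.0020936410872272352
knob [ 0.5771 -0.0317  0.0714] 0.00032880961137012667
```

Request:
servo_tool(
  motion=[
    [0.1,42.5,30.6,-10.4,-28],
    [0.1,42.5,30.6,-10.4,-28],
    [0.1,42.5,30.6,-10.4,-28],
    [0.1,42.5,30.6,-10.4,-28],
    [0.1,42.5,30.6,-10.4,-28],
    [0.1,42.5,30.6,-10.4,-28],
    [0.1,42.5,30.6,-10.4,-28],
    [0.1,42.5,30.6,-10.4,-28],
    [0.1,42.5,30.6,-10.4,-28],
    [0.1,42.5,30.6,-10.4,-28],
    [0.1,42.5,30.6,-10.4,-28],
    [0.1,42.5,30.6,-10.4,-28],
  ],
  squeeze=30,
)

```text
time_s: 1.8
ee_pos: [0.6231, -0.2077, 0.3011]
eef_rot: [3.141, -0.0, -0.12]
force: [-0.2, 0.2, 0.2]
grip_width: 0.0847
grip_force: 0.0
```

Request:
servo_tool(
  motion=[
    [0.1,0,0,-5,0],
    [0.1,0,0,-8,0],
    [0.1,0,0,-9.4,0],
    [0.1,0,0,-9.9,0],
    [0.1,0,0,-9.9,0],
    [0.6,0,0,-9.9,0],
    [0.6,0,0,-9.9,0],
    [0.6,0,0,-9.9,0],
    [0.6,0,0,-9.9,0],
    [0.6,0,0,-9.9,0],
    [0.6,0,0,-9.9,0],
    [0.6,0,0,-9.9,0],
  ],
)

```text
time_s: 3.3
ee_pos: [0.6238, -0.2068, 0.2017]
eef_rot: [-3.142, -0.0, -0.119]
force: [-0.6, 0.6, 1.3]
grip_width: 0.0414
grip_force: 30.0
```

```bash
python3 - <<'E'
from h import *
s=shot('side');t=shot('top')
a=cv2.resize(s['image'][110:210,150:290],None,fx=3.9,fy=3.9);b=cv2.resize(t['image'][140:240,290:400],None,fx=2.3,fy=3.9)
cv2.imwrite('pics/g1.png',np.hstack([a,b])[:,:,::-1])
E
```

```text
(no output)
```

View pics/g1.png

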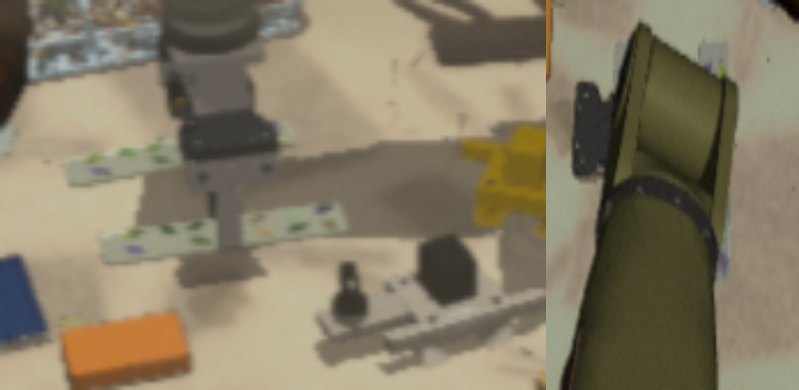

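The finger sits at the middle of the nearer strip, at px (228,235) in the side crop, and the grip width of 41.4 mm fits the strip. I'll lift it and carry it to above the jig.

Request:
servo_tool(
  motion=[
    [0.6,0,0,2,0],
    [0.6,0,0,6,0],
    [0.6,-0.5,1,10,0],
    [0.6,-1.5,5,11,2],
    [0.6,-2.8,10,11,4],
    [0.6,-4,15,11,6],
    [0.6,-5.2,20,11,8],
    [0.6,-6.4,25,11,10],
    [0.6,-7.6,30,11,11.3],
    [0.6,-8.8,35,11,11.3],
    [0.6,-10,40,10,11.3],
    [0.6,-10.8,45,8,11.3],
    [0.6,-11.1,47.5,7,11.3],
    [0.6,-11.1,47.5,7,11.3],
    [0.6,-11.1,47.5,7,11.3],
    [0.6,-11.1,47.5,7,11.3],
  ],
  squeeze=50,
)

```text
time_s: 5.4
ee_pos: [0.5131, 0.2673, 0.2725]
eef_rot: [-3.141, -0.001, 0.077]
force: [-1.0, 0.8, -0.8]
grip_width: 0.0406
grip_force: 50.0
```

```bash
python3 - <<'E'
from h import *
s=shot('side');t=shot('top')
a=cv2.resize(s['image'][180:320,220:380],None,fx=2.8,fy=2.8);b=cv2.resize(t['image'][130:270,130:250],None,fx=2.8,fy=2.8)
cv2.imwrite('pics/g2.png',np.hstack([a,b])[:,:,::-1])
E
```

```text
(no output)
```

View pics/g2.png

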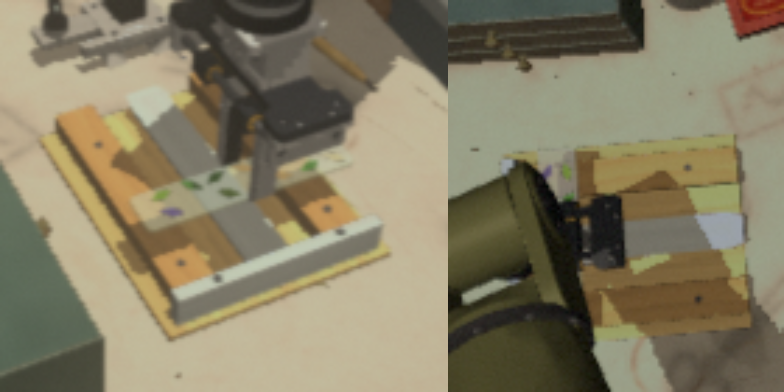

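Request:
servo_tool(
  motion=[
    [0.6,0,0,-2,0],
    [0.6,0,0,-3.2,0],
    [0.6,0,0,-3.6,0],
    [0.6,0,0,-3.9,0],
    [0.6,0,0,-4.1,0],
    [0.6,0,0,-4.1,0],
    [0.42,0,0,-4.1,0],
    [0.42,0,0,-4.1,0],
    [0.42,0,0,-4.1,0],
  ],
)

```text
time_s: 6.62
ee_pos: [0.5128, 0.2682, 0.2307]
eef_rot: [-3.142, -0.0, 0.078]
force: [-0.9, -0.3, -0.5]
grip_width: 0.0543
grip_force: 0.0
```

Request:
servo_tool(
  motion=[
    [0.42,0,0,3,0],
    [0.42,0,0,8,0],
    [0.1,2,-5,10,0],
    [0.1,3,-10,10,-2],
    [0.1,4,-15,10,-4],
    [0.1,5,-20,10,-5],
    [0.1,6,-25,10,-6.7],
    [0.1,7,-31,10,-6.7],
    [0.1,8,-37,10,-6.7],
    [0.1,9,-43,9,-6.7],
    [0.1,10,-49,8,-6.7],
    [0.1,11,-55,7,-6.7],
    [0.1,11.2,-60.3,7,-6.7],
    [0.1,11.2,-60.3,7,-6.7],
    [0.1,11.2,-60.3,7,-6.7],
    [0.1,11.2,-60.3,7,-6.7],
  ],
)

```text
time_s: 8.62
ee_pos: [0.6251, -0.3335, 0.3009]
eef_rot: [-3.142, -0.0, -0.037]
force: [0.7, 0.4, 0.0]
grip_width: 0.0846
grip_force: 0.0
```

```bash
python3 - <<'E'
from h import *
s=shot('side');t=shot('top')
a=cv2.resize(s['image'][110:310,160:370],None,fx=2,fy=2);b=cv2.resize(t['image'][140:260,130:400],None,fx=1.4,fy=2)
b=np.vstack([b,np.zeros((a.shape[0]-b.shape[0],b.shape[1],3),np.uint8)])
cv2.imwrite('pics/g3.png',np.hstack([a,b])[:,:,::-1])
E
```

```text
(no output)
```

View pics/g3.png

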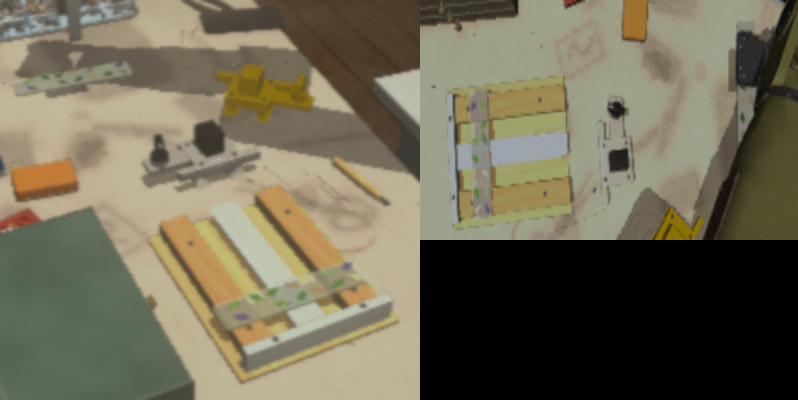

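Strip 1 lies across both runners (side crop 215–365, 265–330), close to centred and slightly yawed. Strip 2 has not moved. I'll grasp strip 2.

Request:
servo_tool(
  motion=[
    [0.1,0,0,-5,0],
    [0.1,0,0,-8,0],
    [0.1,0,0,-9.4,0],
    [0.1,0,0,-9.9,0],
    [0.1,0,0,-9.9,0],
    [0.6,0,0,-9.9,0],
    [0.6,0,0,-9.9,0],
    [0.6,0,0,-9.9,0],
    [0.6,0,0,-9.9,0],
    [0.6,0,0,-9.9,0],
    [0.6,0,0,-9.9,0],
    [0.6,0,0,-9.9,0],
  ],
)

```text
time_s: 10.22
ee_pos: [0.6248, -0.3348, 0.2017]
eef_rot: [3.142, -0.0, -0.039]
force: [-0.5, -0.5, 0.4]
grip_width: 0.0406
grip_force: 50.0
```

Request:
servo_tool(
  motion=[
    [0.6,0,0,2,0],
    [0.6,0,0,6,0],
    [0.6,-0.5,2,10,0],
    [0.6,-1.5,7,11,2],
    [0.6,-2.5,12,11,3],
    [0.6,-3.5,17,11,4],
    [0.6,-4.5,22,11,5],
    [0.6,-5.5,27,11,6],
    [0.6,-6.5,32,11,6.7],
    [0.6,-7.5,37,11,6.7],
    [0.6,-8.5,42,11,6.7],
    [0.6,-9.5,47,10,6.7],
    [0.6,-10.4,52,8,6.7],
    [0.6,-10.7,53.6,7,6.7],
    [0.6,-10.7,53.6,7,6.7],
    [0.6,-10.7,53.6,7,6.7],
    [0.6,-10.7,53.6,7,6.7],
  ],
)

```text
time_s: 12.35
ee_pos: [0.5183, 0.2001, 0.2724]
eef_rot: [-3.141, -0.001, 0.077]
force: [-0.1, 0.3, -0.6]
grip_width: 0.0405
grip_force: 50.0
```

```bash
python3 - <<'E'
from h import *
s=shot('side')
cv2.imwrite('pics/g4.png',cv2.resize(s['image'][130:310,200:380],None,fx=3,fy=3)[:,:,::-1])
E
```

```text
(no output)
```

View pics/g4.png

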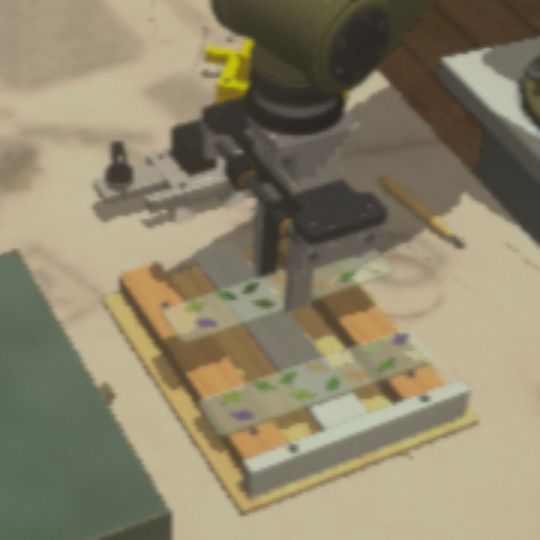

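Strip 2 is held level above the jig (165–390, 255–340), and strip 1 lies in front of the fence. I'll lower strip 2, release it and rise.

Request:
servo_tool(
  motion=[
    [0.6,0,0,-2,0],
    [0.6,0,0,-3.2,0],
    [0.6,0,0,-3.6,0],
    [0.6,0,0,-3.9,0],
    [0.6,0,0,-4.1,0],
    [0.6,0,0,-4.1,0],
    [0.44,0,0,-4.1,0],
    [0.44,0,0,-4.1,0],
    [0.44,0,0,-4.1,0],
    [0.44,0,0,-2,0],
    [0.44,0,0,2,0],
    [0.44,0,0,6,0],
    [0.44,0,0,6,0],
  ],
)

```text
time_s: 14.02
ee_pos: [0.518, 0.2013, 0.3346]
eef_rot: [-3.14, -0.005, 0.078]
force: [0.2, 0.0, 0.1]
grip_width: 0.0526
grip_force: 0.0
```

Request:
servo_tool(
  motion=[
    [0.3,0,-3,0,10],
    [0.3,0,-6,0,20],
    [0.3,-0.5,-9,0,30],
    [0.3,-1,-12,0,40],
    [0.3,-1.2,-15,0,50],
    [0.3,-1.5,-18,0,60],
    [0.3,-1.8,-21,0,70],
    [0.3,-1.8,-23.7,0,80],
    [0.3,-1.8,-23.7,0,89.3],
    [0.3,-1.8,-23.7,0,89.3],
    [0.3,-1.8,-23.7,0,89.3],
    [0.3,-1.8,-23.7,-2,89.3],
    [0.3,-1.8,-23.7,-3,89.3],
    [0.3,-1.8,-23.7,-3,89.3],
  ],
)

```text
time_s: 15.78
ee_pos: [0.4997, -0.0356, 0.3011]
eef_rot: [-3.14, -0.0, 1.636]
force: [-0.1, 0.0, -0.2]
grip_width: 0.066
grip_force: 0.0
```

```bash
python3 - <<'E'
from h import *
s=shot('side');t=shot('top')
a=cv2.resize(s['image'][110:270,190:340],None,fx=2.7,fy=2.7);b=cv2.resize(t['image'][150:260,130:320],None,fx=2,fy=2)
b=np.vstack([b,np.zeros((a.shape[0]-b.shape[0],b.shape[1],3),np.uint8)])
cv2.imwrite('pics/g5.png',np.hstack([a,b])[:,:,::-1])
E
```

```text
(no output)
```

View pics/g5.png

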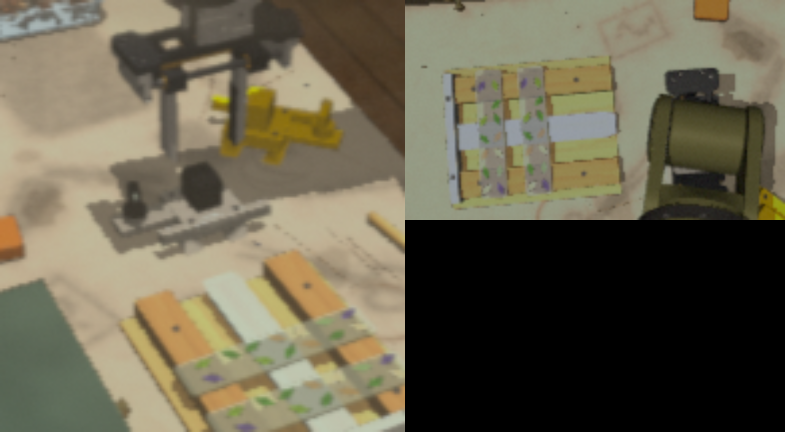

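Both strips lie flat and centred on the jig, and the open fingers straddle the grip block. I'll go down and grasp.

Request:
servo_tool(
  motion=[
    [0.3,0,0,-3,0],
    [0.3,0,0,-5.5,0],
    [0.3,0,0,-6.3,0],
    [0.3,0,0,-6.3,0],
    [0.8,0,0,-6.3,0],
    [0.8,0,0,-6.3,0],
    [0.8,0,0,-6.3,0],
    [0.8,0,0,-6.3,0],
    [0.8,0,0,-6.3,0],
    [0.8,0,0,-6.3,0],
  ],
  squeeze=60,
)

```text
time_s: 17.12
ee_pos: [0.4999, -0.0358, 0.2389]
eef_rot: [3.141, 0.0, 1.637]
force: [-0.6, 0.4, 4.8]
grip_width: 0.0316
grip_force: 59.9
```

Request:
servo_tool(
  motion=[
    [0.8,0,0,1,0],
    [0.8,0,0,2,0],
    [0.8,1,0,2,0.7],
    [0.8,2.5,0,2,0.7],
    [0.8,3.7,0,2,0.7],
    [0.8,3.7,0,2,0.7],
    [0.8,3.7,0,2,0.7],
  ],
)

```text
time_s: 18.0
ee_pos: [0.5365, -0.0358, 0.2583]
eef_rot: [-3.141, -0.0, 1.649]
force: [-0.5, 1.0, -5.7]
grip_width: 0.0316
grip_force: 59.9
```

```bash
python3 - <<'E'
from h import *
s=shot('side');t=shot('top')
a=cv2.resize(s['image'][160:260,200:300],None,fx=4,fy=4,interpolation=cv2.INTER_CUBIC);b=cv2.resize(t['image'][160:260,200:300],None,fx=4,fy=4,interpolation=cv2.INTER_CUBIC)
cv2.imwrite('pics/g6.png',np.hstack([a,b])[:,:,::-1])
E
```

```text
(no output)
```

View pics/g6.png

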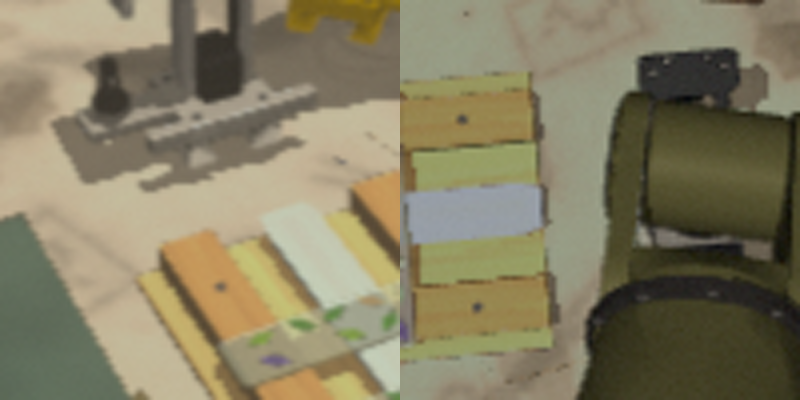

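```bash
python3 - <<'E'
from h import *
np.set_printoptions(precision=4,suppress=True)
s=ctrl.camera('side');Q=lambda x,y:(200+x/4,160+y/4)
W=lambda p,z:plane(s,*Q(*p),z)
ra,rb=W((264,214),.026),W((306,204),.026);print('railend',ra,rb,(ra+rb)/2)
r2=plane(s,160+352/3.33,135+262/3.33,.026),plane(s,160+392/3.33,135+252/3.33,.026);print(r2)
ba,bb=W((149,133),.0555),W((317,91),.0555);d=(ba-bb)[:2]
print('beam',ba,bb,(ba+bb)/2,np.linalg.norm(d),np.degrees(np.arctan2(d[1],d[0])))
# fence ends & runner ends from first side picture, side only
S=lambda x,y,z:plane(s,160+x/3.33,135+y/3.33,z)
print('fence top',S(410,492,.041),S(653,408,.041),'runner ends',S(268,291,.029),S(466,229,.029))
# expected beam centre from TCP: grip + (-39mm) along x
o=ctrl.get_obs();e=o['ee_pos'];y=np.radians(-85.5);print('exp',e[:2]-.039*np.array([np.cos(y),np.sin(y)]),o['eef_rot'])
E
```

```text
railend [0.542  0.0793 0.026 ] [0.5111 0.0798 0.026 ] [0.5265 0.0795 0.026 ]
(array([0.543 , 0.0797, 0.026 ]), array([0.5074, 0.0797, 0.026 ]))
beam [0.5977 0.0031 0.0555] [0.4695 0.0001 0.0555] [0.5336 0.0016 0.0555] 0.12824728519648335 1.3075180223881238
fence top [0.6028 0.3307 0.041 ] [0.4069 0.3206 0.041 ] runner ends [0.6204 0.0918 0.029 ] [0.4393 0.0776 0.029 ]
exp [0.5335 0.0031] [-3.1414 -0.      1.6491]
```

Request:
servo_tool(
  motion=[
    [0.8,-0.15,2,-0.4,0],
    [0.8,-0.3,4,-0.8,0],
    [0.8,-0.45,6,-0.8,0],
    [0.8,-0.51,6.5,-0.8,0],
    [0.8,-0.53,6.8,-0.8,0],
    [0.8,-0.56,7.1,-0.8,0],
    [0.8,-0.58,7.4,-0.8,0],
    [0.8,-0.6,7.7,-0.8,0],
    [0.8,-0.63,8,-0.8,0],
    [0.8,-0.65,8.3,-0.8,0],
    [0.8,-0.65,8.3,-0.8,0],
  ],
)

```text
time_s: 19.52
ee_pos: [0.5303, 0.0474, 0.2506]
eef_rot: [-3.142, -0.0, 1.649]
force: [-0.2, -1.3, -5.6]
grip_width: 0.0318
grip_force: 59.9
```

Request:
servo_tool(
  motion=[
    [0.8,-0.03,0.4,0,0],
    [0.8,-0.06,0.8,0,0],
    [0.8,-0.09,1.2,0,0],
    [0.8,-0.13,1.6,0,0],
    [0.8,-0.16,2.0,0,0],
    [0.8,-0.19,2.4,0,0],
    [0.8,-0.19,2.4,0,0],
  ],
)

```text
time_s: 20.4
ee_pos: [0.5284, 0.0714, 0.2507]
eef_rot: [3.142, -0.0, 1.649]
force: [0.4, 0.7, -5.8]
grip_width: 0.0317
grip_force: 59.9
```

```bash
python3 - <<'E'
from h import *
s=shot('side');t=shot('top')
a=cv2.resize(s['image'][160:260,210:310],None,fx=4,fy=4,interpolation=cv2.INTER_CUBIC);b=cv2.resize(t['image'][160:260,180:280],None,fx=4,fy=4,interpolation=cv2.INTER_CUBIC)
cv2.imwrite('pics/g7.png',np.hstack([a,b])[:,:,::-1]);print(ctrl.get_obs()['moment'])
E
```

```text
[-0.04164957 -0.04860573 -0.00259568]
```

View pics/g7.png

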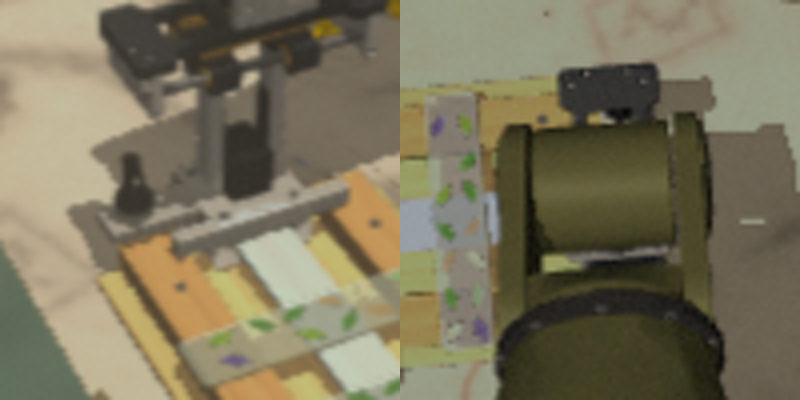

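The carriage straddles the rail end with its jaws on both sides (side crop 220–300, 220–260), and the force is low. I'll slide it on towards the strips.

Request:
servo_tool(
  motion=[
    [0.8,-0.08,1,-0.05,0],
    [0.8,-0.16,2,-0.1,0],
    [0.8,-0.24,3,-0.1,0],
    [0.8,-0.31,4,-0.1,0],
    [0.8,-0.39,5,-0.1,0],
    [0.8,-0.47,6,-0.1,0],
    [0.8,-0.55,7,-0.1,0],
    [0.8,-0.61,7.8,-0.1,0],
    [0.8,-0.67,8.6,-0.1,0],
    [0.8,-0.74,9.4,-0.1,0],
    [0.8,-0.8,10.2,-0.1,0],
    [0.8,-0.8,10.2,-0.1,0],
  ],
)

```text
time_s: 22.0
ee_pos: [0.5203, 0.1737, 0.2496]
eef_rot: [-3.141, -0.0, 1.65]
force: [0.2, -0.0, -5.6]
grip_width: 0.0315
grip_force: 59.9
```

```bash
python3 - <<'E'
from h import *
s=shot('side');t=shot('top')
a=cv2.resize(s['image'][180:310,220:370],None,fx=3.5,fy=3.5,interpolation=cv2.INTER_CUBIC);cv2.imwrite('pics/g8.png',a[:,:,::-1]);print(ctrl.get_obs()['moment'])
E
```

```text
[-0.09956906 -0.00349152 -0.02610916]
```

View pics/g8.png

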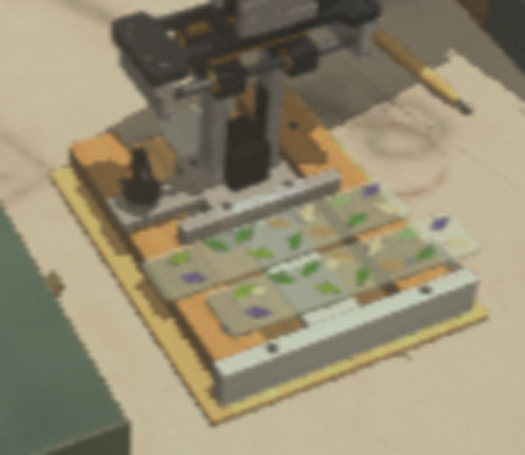

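Strip 1 has been knocked about 2 cm towards −y: its right end, at (480,240) in the crop, now overhangs. Strip 2 is fine. I'll measure the shift and then push strip 1 back from its end.

```bash
cat >> h.py <<'E'
F=np.array([.5088,.3185]);A=np.radians(-85.5);X=np.array([np.cos(A),np.sin(A)]);Y=np.array([-X[1],X[0]])
def jig(p): d=np.asarray(p)[:2]-F;return np.round(1000*np.array([d@X,d@Y]),1)
def world(x,y): return np.round(F+X*x/1000+Y*y/1000,4)
E
python3 - <<'E'
from h import *
s=ctrl.camera('side');W=lambda x,y,z=.035:jig(plane(s,220+x/3.5,180+y/3.5,z))
for n,q in [('s1 farL',(205,295)),('s1 nearL',(232,335)),('s1 nearR',(482,248)),('s1 farR',(455,215)),('s2 farL',(143,264)),('s2 nearL',(170,303)),('s2 nearR',(405,215)),('s2farR',(378,183))]: print(n,W(*q))
print('fence',W(218,362,.041),W(476,276,.041),'beam',W(180,228,.046),W(340,175,.046))
E
```

```text
s1 farL [54.4 74.8]
s1 nearL [15.1 75.3]
s1 nearR [  11.2 -122.3]
s1 farR [  46.7 -124.1]
s2 farL [ 98.4 100.2]
s2 nearL [58.  99.7]
s2 nearR [ 61.9 -91.6]
s2farR [ 98.5 -92.2]
fence [-5.8 97.3] [-13.6 -98.7] beam [109.2  66.1] [108.  -64.4]
```

Request:
servo_tool(
  motion=[
    [0.35,0,0,0,0],
    [0.35,0,0,0,0],
    [0.35,0,0,0,0],
    [0.35,0,0,3,0],
    [0.35,0,0,7,0],
    [0.8,0,0,8,0],
    [1,-5,3,8,0],
    [1,-10,6,8,0],
    [1,-15.3,9.2,8,0],
    [1,-15.3,9.2,8,0],
    [1,-15.3,9.2,5,0],
    [1,-15.3,9.2,1,0],
    [1,-15.3,9.2,1,0],
    [1,-15.3,9.2,1,0],
  ],
  squeeze=20,
)

```text
time_s: 23.9
ee_pos: [0.3681, 0.2651, 0.2606]
eef_rot: [3.141, -0.0, 1.649]
force: [0.3, 0.1, 0.5]
grip_width: 0.0004
grip_force: 0.0
```

```bash
python3 - <<'E'
from h import *
print(jig(ctrl.get_obs()['ee_pos']))
s=shot('side');t=shot('top')
a=cv2.resize(s['image'][180:310,220:370],None,fx=2.6,fy=2.6,interpolation=cv2.INTER_CUBIC);b=cv2.resize(t['image'][150:280,120:270],None,fx=2.6,fy=2.6,interpolation=cv2.INTER_CUBIC)
cv2.imwrite('pics/g9.png',np.hstack([a,b])[:,:,::-1])
E
```

```text
[  42.2 -144.5]
```

View pics/g9.png

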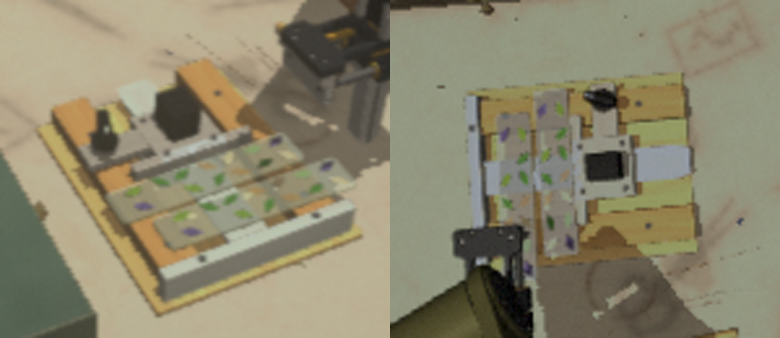

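Strip 1 has its right end at (355,175) with the closed fingers just beyond it, and the carriage sits straight on the rail behind strip 2. I'll go down and push along jig +y.

Request:
servo_tool(
  motion=[
    [1,0,0,-2,0],
    [1,0,0,-3.1,0],
    [1,0,0,-3.1,0],
    [1,0.5,0.04,-3.1,0],
    [1,1,0.08,-3.1,0],
    [1,1.5,0.12,-3.1,0],
    [1,2,0.16,-3.1,0],
    [1,2.5,0.2,-3.1,0],
    [1,3,0.24,-3.1,0],
    [1,3.4,0.27,-3.1,0],
    [1,3.4,0.27,-3.1,0],
    [1,3,0.24,-3.1,0],
    [1,1,0.1,-3.1,0],
    [1,0,0,2,0],
    [1,0,0,7,0],
    [1,-5,-3,8,0],
    [1,-6,-10,8,0],
    [1,-6,-15,8,0],
    [1,-6,-20,8,0],
    [1,-6,-24,8,0],
  ],
)

```text
time_s: 26.5
ee_pos: [0.3068, 0.0236, 0.3397]
eef_rot: [3.141, 0.0, 1.649]
force: [0.9, -0.2, -0.4]
grip_width: 0.0001
grip_force: 0.0
```

```bash
python3 - <<'E'
from h import *
s=shot('side');t=shot('top')
a=cv2.resize(s['image'][180:310,220:370],None,fx=2.6,fy=2.6,interpolation=cv2.INTER_CUBIC);b=cv2.resize(t['image'][150:280,120:270],None,fx=2.6,fy=2.6,interpolation=cv2.INTER_CUBIC)
cv2.imwrite('pics/g10.png',np.hstack([a,b])[:,:,::-1])
# strip extents by sampling saturation/hue along lines of constant jig x
hsv=cv2.cvtColor(t['image'],cv2.COLOR_RGB2HSV)
H=np.array([[*world(x,y)] for x,y in [(0,0)]])
# rectified map: jig x 0..250, y -120..120 at z=.035, 1 px/mm
xs,ys=np.meshgrid(np.arange(-10,250),np.arange(120,-121,-1))
M=np.zeros(xs.shape+(2,),np.float32)
for i in np.ndindex(xs.shape): M[i]=proj(t,[*(F+X*xs[i]/1000+Y*ys[i]/1000),.035])
R=cv2.remap(t['image'],M[...,0],M[...,1],cv2.INTER_CUBIC);cv2.imwrite('pics/rect.png',R[:,:,::-1])
h=cv2.cvtColor(R,cv2.COLOR_RGB2HSV)
for y in (60,-60,85,-85): print('S along x at y',y,list(h[120-y-3:120-y+4,::4,1].mean(0).astype(int)))
E
```

```text
S along x at y 60 [np.int64(9), np.int64(15), np.int64(57), np.int64(134), np.int64(120), np.int64(112), np.int64(46), np.int64(40), np.int64(43), np.int64(40), np.int64(41), np.int64(42), np.int64(39), np.int64(44), np.int64(43), np.int64(44), np.int64(111), np.int64(130), np.int64(118), np.int64(50), np.int64(38), np.int64(40), np.int64(39), np.int64(40), np.int64(39), np.int64(41), np.int64(41), np.int64(37), np.int64(55), np.int64(28), np.int64(33), np.int64(24), np.int64(48), np.int64(149), np.int64(126), np.int64(124), np.int64(32), np.int64(36), np.int64(39), np.int64(36), np.int64(37), np.int64(38), np.int64(33), np.int64(76), np.int64(143), np.int64(121), np.int64(123), np.int64(124), np.int64(124), np.int64(124), np.int64(123), np.int64(122), np.int64(121), np.int64(125), np.int64(121), np.int64(125), np.int64(130), np.int64(128), np.int64(128), np.int64(126), np.int64(128), np.int64(128), np.int64(122), np.int64(124), np.int64(66)]
S along x at y -60 [np.int64(13), np.int64(22), np.int64(25), np.int64(134), np.int64(125), np.int64(127), np.int64(73), np.int64(76), np.int64
[... 2054 characters left out ...]
(126), np.int64(129), np.int64(43), np.int64(36), np.int64(39), np.int64(40), np.int64(34), np.int64(33), np.int64(23), np.int64(78), np.int64(59), np.int64(30), np.int64(101), np.int64(125), np.int64(126), np.int64(125), np.int64(126), np.int64(126), np.int64(123), np.int64(122), np.int64(124), np.int64(120), np.int64(125), np.int64(124), np.int64(126), np.int64(124), np.int64(121), np.int64(122), np.int64(123), np.int64(122), np.int64(122), np.int64(123), np.int64(124), np.int64(123), np.int64(123), np.int64(124), np.int64(125), np.int64(120), np.int64(123), np.int64(124), np.int64(123), np.int64(124), np.int64(124), np.int64(125), np.int64(128), np.int64(123), np.int64(131), np.int64(67)]
```

```bash
python3 - <<'E'
import cv2,numpy as np
h=cv2.cvtColor(cv2.imread('pics/rect.png'),cv2.COLOR_BGR2HSV)[...,1].astype(int)
for x in (33,86):
    r=np.median(h[:,10+x-8:10+x+9],axis=1).astype(int)
    print(x,'top y120..85',r[:36:2].tolist(),'bot y -85..-120',r[205::2].tolist())
E
```

```text
33 top y120..85 [39, 40, 40, 39, 38, 40, 48, 75, 98, 103, 102, 86, 54, 35, 41, 42, 44, 41] bot y -85..-120 [40, 37, 32, 31, 35, 34, 35, 43, 79, 98, 86, 69, 48, 38, 38, 38, 37, 38]
86 top y120..85 [42, 41, 39, 39, 41, 41, 57, 90, 97, 79, 49, 37, 37, 37, 40, 44, 42, 40] bot y -85..-120 [37, 33, 31, 33, 34, 42, 69, 90, 96, 92, 81, 62, 44, 36, 39, 39, 38, 38]
```

Strip 1 is now centred at y≈−2 mm and strip 2 at +2 mm, both square to the fence. I'll regrasp the carriage.

Request:
servo_tool(
  motion=[
    [0.35,6,4,0,0],
    [0.35,12,8,0,0],
    [0.35,17,12,0,0],
    [0.35,21.35,15,0,0],
    [0.35,21.35,15,0,0],
    [0.35,21.35,15,0,0],
    [0.35,21.35,15,-4,0],
    [0.35,21.35,15,-8,0],
    [0.35,21.35,15,-9,0],
    [0.35,21.35,15,-9,0],
    [0.8,21.35,15,-9,0],
    [0.8,21.35,15,-9,0],
    [0.8,21.35,15,-9,0],
    [0.8,21.35,15,-9,0],
    [0.8,21.35,15,-9,0],
  ],
  squeeze=50,
)

```text
time_s: 28.48
ee_pos: [0.5209, 0.1752, 0.2501]
eef_rot: [3.142, -0.0, 1.649]
force: [-3.2, -0.3, 5.8]
grip_width: 0.0317
grip_force: 49.9
```

Request:
servo_tool(
  motion=[
    [0.8,-0.04,0.4,0,0],
    [0.8,-0.08,0.8,0,0],
    [0.8,-0.11,1.2,0,0],
    [0.8,-0.13,1.5,0,0],
    [0.8,-0.15,1.7,0,0],
    [0.8,-0.16,1.85,0,0],
    [0.8,-0.17,2.0,0,0],
    [0.8,-0.17,2.0,0,0],
  ],
)

```text
time_s: 29.48
ee_pos: [0.5195, 0.1947, 0.2501]
eef_rot: [3.141, 0.001, 1.649]
force: [0.8, -6.4, 4.4]
grip_width: 0.0317
grip_force: 49.9
```

Request:
servo_tool(
  motion=[
    [0.8,-0.01,0.1,0,0],
    [0.8,-0.01,0.1,0,0],
    [0.8,-0.01,0.2,0,0],
    [0.8,-0.01,0.2,0,0],
  ],
)

```text
time_s: 29.98
ee_pos: [0.5194, 0.1966, 0.2501]
eef_rot: [3.141, 0.001, 1.649]
force: [0.4, -6.7, 5.2]
grip_width: 0.0314
grip_force: 49.9
```

Request:
servo_tool(
  motion=[
    [0.8,-0.01,0.1,0,0],
    [0.8,-0.01,0.2,0,0],
    [0.8,-0.02,0.3,0,0],
    [0.8,-0.02,0.3,0,0],
  ],
)

```text
time_s: 30.48
ee_pos: [0.5192, 0.1996, 0.2501]
eef_rot: [3.141, 0.001, 1.649]
force: [0.7, -7.5, 4.8]
grip_width: 0.0317
grip_force: 49.9
```

```bash
cat >> h.py <<'E'
def rect(c,z=.035):
    xs,ys=np.meshgrid(np.arange(-20,150),np.arange(120,-121,-1));M=np.zeros(xs.shape+(2,),np.float32)
    for i in np.ndindex(xs.shape): M[i]=proj(c,[*(F+X*xs[i]/1000+Y*ys[i]/1000),z])
    return cv2.remap(c['image'],M[...,0],M[...,1],cv2.INTER_CUBIC)
E
python3 - <<'E'
from h import *
for n in ('side','top'):
    R=rect(shot(n));cv2.imwrite(f'pics/r_{n}.png',R[:,:,::-1]);h=cv2.cvtColor(R,cv2.COLOR_RGB2HSV)
    for y in (85,75,-75,-85): print(n,y,[int(v) for v in h[120-y-3:120-y+4,::3,1].mean(0)])
E
```

```text
side 85 [34, 34, 31, 25, 27, 27, 26, 33, 62, 64, 63, 61, 64, 63, 63, 63, 65, 66, 63, 59, 61, 64, 63, 62, 55, 45, 55, 63, 65, 64, 74, 73, 66, 77, 110, 137, 141, 140, 139, 140, 140, 139, 133, 106, 58, 43, 44, 44, 42, 42, 43, 46, 50, 49, 50, 65, 100]
side 75 [35, 33, 32, 27, 28, 28, 27, 31, 46, 41, 46, 44, 33, 57, 42, 56, 118, 135, 98, 65, 63, 64, 40, 48, 56, 37, 45, 64, 66, 72, 124, 144, 115, 81, 108, 135, 137, 137, 137, 136, 137, 139, 136, 113, 60, 43, 42, 43, 43, 45, 52, 57, 58, 58, 63, 60, 55]
side -75 [33, 34, 32, 24, 25, 27, 27, 31, 56, 64, 62, 63, 62, 62, 59, 51, 49, 60, 62, 60, 64, 64, 64, 64, 64, 65, 65, 64, 63, 51, 40, 42, 60, 75, 114, 138, 138, 137, 135, 138, 137, 137, 140, 140, 139, 138, 139, 138, 135, 135, 136, 139, 139, 137, 137, 138, 133]
side -85 [34, 35, 32, 27, 27, 27, 25, 30, 63, 73, 69, 70, 64, 63, 62, 44, 42, 56, 28, 49, 63, 64, 60, 63, 68, 66, 59, 60, 59, 49, 29, 52, 27, 63, 106, 128, 131, 130, 130, 128, 126, 127, 128, 129, 129, 128, 127, 129, 129, 128, 126, 126, 126, 127, 127, 128, 128]
top 85 [40, 9, 14, 15, 19, 23, 33, 48, 41, 41, 39, 40, 41, 41, 42, 44, 44, 40,
[... 236 characters left out ...]
 149, 76, 44, 50, 39, 24, 73, 71, 32, 37, 41, 39, 28, 14, 36, 81, 57, 76, 114, 109, 100, 113, 106, 112, 113, 110, 113, 110, 109, 124, 128, 100, 130, 64, 77, 101, 140, 145, 144, 146]
top -75 [115, 121, 111, 111, 111, 125, 120, 110, 106, 95, 72, 60, 45, 35, 46, 43, 39, 42, 37, 35, 28, 26, 27, 34, 45, 49, 66, 62, 57, 82, 79, 78, 89, 82, 78, 93, 79, 70, 70, 61, 58, 52, 57, 60, 50, 36, 36, 48, 39, 41, 42, 45, 48, 35, 59, 89, 110]
top -85 [109, 107, 111, 106, 96, 78, 34, 44, 38, 37, 23, 23, 39, 29, 45, 65, 71, 91, 98, 105, 107, 110, 117, 119, 117, 117, 116, 112, 110, 113, 110, 114, 119, 109, 111, 118, 120, 124, 116, 110, 108, 113, 128, 122, 118, 120, 127, 122, 112, 118, 88, 94, 50, 35, 38, 30, 44]
```

Request:
servo_tool(
  motion=[
    [0.8,-0.01,0.1,0,0],
    [0.8,-0.01,0.2,0,0],
    [0.8,-0.01,0.2,0,0],
    [0.8,-0.01,0.2,0,0],
  ],
)

```text
time_s: 31.08
ee_pos: [0.5194, 0.2009, 0.2502]
eef_rot: [3.14, 0.003, 1.649]
force: [2.3, -16.6, 5.8]
grip_width: 0.0317
grip_force: 50.0
```

Request:
servo_tool(
  motion=[
    [0.8,0,0.1,0,0],
    [0.8,0,0.1,0,0],
    [0.8,0,0.1,0,0],
  ],
)

```text
time_s: 31.45
ee_pos: [0.5195, 0.2013, 0.2503]
eef_rot: [3.141, 0.004, 1.649]
force: [0.8, -23.4, 9.1]
grip_width: 0.0318
grip_force: 50.0
```

The strips are now against the fence with a steady rise to 23 N. I'll release the carriage and move above the knob.

Request:
servo_tool(
  motion=[
    [0.35,0,0,0,0],
    [0.35,0,0,0,0],
    [0.35,0,0,0,0],
    [0.35,0,0,3,0],
    [0.35,0,0,7,0],
    [0.5,0,0,8,0],
    [0.5,4,0.2,8,0],
    [0.5,7.8,0.4,8,0],
    [0.5,7.8,0.4,8,0],
    [0.5,7.8,0.4,8,0],
    [0.5,7.8,0.4,6,0],
    [0.5,7.8,0.4,5.5,0],
    [0.5,7.8,0.4,5.5,0],
  ],
  squeeze=30,
)

```text
time_s: 33.08
ee_pos: [0.5964, 0.2073, 0.3048]
eef_rot: [-3.141, 0.0, 1.649]
force: [1.0, 0.5, -0.1]
grip_width: 0.047
grip_force: 0.0
```

```bash
python3 - <<'E'
from h import *
s=shot('side');t=shot('top')
a=cv2.resize(s['image'][180:310,220:370],None,fx=2.6,fy=2.6,interpolation=cv2.INTER_CUBIC);b=cv2.resize(t['image'][150:280,120:270],None,fx=2.6,fy=2.6,interpolation=cv2.INTER_CUBIC)
cv2.imwrite('pics/g11.png',np.hstack([a,b])[:,:,::-1])
print(ctrl.get_obs()['ee_pos'],proj(s,[.5975,.2054,.084]),proj(s,[.5975,.2054,.06]))
E
```

```text
[0.59669249 0.2072684  0.30539584] (np.float64(264.9159405567169), np.float64(232.81931070887305)) (np.float64(264.7322794518317), np.float64(239.95840140742436))
```

View pics/g11.png

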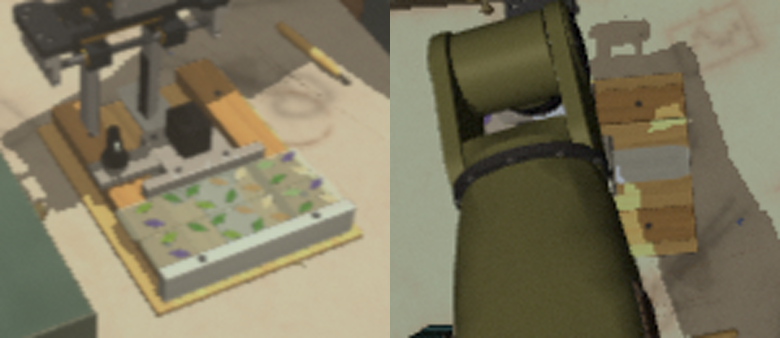

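```bash
python3 - <<'E'
from h import *
s=shot('side');v=cv2.cvtColor(s['image'],cv2.COLOR_RGB2HSV)[...,2]
K=np.array([.5975,.2054])
P=np.array([proj(s,[*(K+X*a+Y*b),z]) for a in(-.019,.019) for b in(-.006,.006) for z in(.06,.084)])
print('exp bar bbox',P.min(0).round(1),P.max(0).round(1))
print(v[224:252,256:276])
E
```

```text
exp bar bbox [259.1 227.3] [270.7 245.7]
[[102 102 119 139 142 142 144 140 135 134 135 140 141 140 123 114 122 121
  101  71]
 [102 100 115 137 141 143 144 143 140 133 133 136 139 141 128 110 117 124
  120 101]
 [102 100 109 131 140 142 142 144 142 138 133 134 136 141 139 125 113 118
  124 121]
 [101  99 107 123 135 139 137 139 140 139 136 133 135 137 141 138 125 115
  122 125]
 [101  95 104 121 130 125  98  89  93 115 136 135 132 135 139 140 138 123
  114 124]
 [102  95 104 119 116  96  66  58  62  85 120 136 134 133 135 139 140 127
  110 117]
 [101  98 103 120 106  76  55  52  55  76 117 138 137 132 133 137 139 137
  123 112]
 [104 113 116 119 105  72  53  53  54  67 112 141 141 135 133 133 136 133
  120 111]
 [105 116 118 117 104  73  53  52  52  62 105 138 143 139 133 132 134 123
  108 105]
 [118 116 118 117 101  65  53  52  53  58  90 127 142 143 139 133 131 121
   98  95]
 [122 120 117 115  98  64  51  58  78  83  81 116 140 143 141 137 131 116
   92  85]
 [122 122 119 116 101  70  53  68 130 141  84 110 136 142 143 141 132 113
   90  85]
 [122 123 120 115  96  63  52  67 119 1
[... 621 characters left out ...]
 165 166
  167 168]
 [102 102 104  95  76  66  58  57  56  59  63  77 111 147 163 167 169 169
  166 165]
 [105 112 131 130  96  83  84  81  81  84  92 105 136 162 167 165 164 159
  143 125]
 [130 153 158 157 133 100  90  90  90  93 111 142 159 163 159 139 122 115
  109 102]
 [118 151 163 165 160 137 109 103 104 103 130 152 143 124 116 110 101 100
  104 108]
 [ 92 128 158 166 166 159 139 130 132 104 106 116 111 102 101 106 111 121
  126 130]
 [ 86 105 143 163 164 157 136 113 111 102  99 104 108 100 104 123 157 184
  173 159]
 [ 87  88 118 140 130 118 110 101 103 106 104 112 129 128 129 158 189 196
  177 161]
 [101  87  94 106 104 103 108 105 116 127 133 158 185 188 188 190 194 182
  146 140]]
```

```bash
python3 - <<'E'
from h import *
v=cv2.cvtColor(cv2.imread('pics/top0.png'),cv2.COLOR_BGR2HSV)[...,2];print(v[186:203,260:282])
v=cv2.cvtColor(cv2.imread('pics/g10.png'),cv2.COLOR_BGR2HSV)[...,2][:,390:];v=cv2.resize(v,(150,130),interpolation=cv2.INTER_AREA)
print(v[30:46,70:94])
E
```

```text
[[148 148 148 147 147 147 146 145 149 145 148 145 146 146 145 148 147 150
  147 149 147 147]
 [149 149 150 149 146 141 143 143 140 142 143 142 143 142 147 147 149 148
  147 147 148 149]
 [149 149 149 148 144 125 117 128 111 116 120 118 127 121 135 145 149 147
  147 147 149 148]
 [148 148 147 147 134 139 140 138 136 132 131 136 135 122 106 132 146 148
  147 149 147 147]
 [146 147 148 148 116 126 134 132 125 105 101 121 126 120 103  99 137 148
  145 146 149 148]
 [148 149 149 147  96  70  93  83  46  26  28  24  50 112 105  99 139 145
  146 146 149 149]
 [148 148 149 145  83  56  61  49  27  10  22  28  26  44  86  96 135 145
  146 146 147 149]
 [147 148 149 120  78 104 115  95  51  28  28  26  21  13  65  69 127 138
  138 145 145 147]
 [147 149 149 109  53  27  28  52  38  30  28  27  27  21  25  20  47  91
   98 140 149 148]
 [147 147 148 131  79  38  17  17  25  29  29  32  30  27  31  25  70  94
   99 138 147 146]
 [146 147 147 148 110  86  51  17  15  15  13  15  19  26  30  27  87  98
   99 137 148 147]
 [149 148 147 149 125 115  71  32  29  31  26  24  21  58  48  57 103 109
  1
[... 1398 characters left out ...]
43 143 143 140 122  88  43  22  21  19  26  27  30  29  24  15  63
   94 102 100 103 134 142]
 [145 145 144 145 145 145 139  92  45  32  25  21  16   8  13  24  27  69
   96 100 101 111 137 142]
 [144 145 144 144 143 146 144 120  80  50  37  34  32  34  39  65  74  79
  101 108 109 132 143 145]
 [144 144 143 143 144 145 143 129 118  97  68  62  54  74  97 130 131  96
  119 139 141 143 144 145]
 [142 141 138 140 144 145 144 132 138 139 123 113 106 129 141 146 139  96
   99 135 146 144 145 144]
 [138 138 126 118 130 143 143 129 139 144 143 141 142 144 145 145 140  97
   96 133 145 144 145 144]
 [143 143 135  98  99 136 142 120 135 144 145 145 144 146 145 144 140  97
   97 133 144 144 142 141]]
```

Request:
servo_tool(
  motion=[
    [0.5,0.1,-0.25,0,-10],
    [0.5,0.1,-0.25,0,-21],
    [0.5,0.1,-0.25,-1,-21],
    [0.5,0.1,-0.25,-3,-21],
    [0.5,0.1,-0.25,-4,-21],
    [0.5,0.1,-0.25,-4.35,-21],
    [0.5,0.1,-0.25,-4.35,-21],
    [0.95,0.1,-0.25,-4.35,-21],
    [0.95,0.1,-0.25,-4.35,-21],
    [0.95,0.1,-0.25,-4.35,-21],
    [0.95,0.1,-0.25,-4.35,-21],
    [0.95,0.1,-0.25,-4.35,-21],
  ],
  squeeze=30,
)

```text
time_s: 34.72
ee_pos: [0.5978, 0.2046, 0.2613]
eef_rot: [3.141, -0.0, 1.283]
force: [1.1, -0.5, 1.1]
grip_width: 0.0115
grip_force: 29.7
```

```bash
python3 -c "
from h import *
print(ctrl.get_obs()['moment'],ctrl.get_obs()['qpos'])"
```

```text
[-0.14018588 -0.33765912  0.05936971] [ 2.71863034e-01  6.21104104e-01  1.40486689e+00 -9.10629665e-05
  1.11518597e+00  5.60068479e-01]
```

Request:
servo_tool(
  motion=[
    [0.95,0,0,0,-8],
    [0.95,0,0,0,-16],
    [0.95,0,0,0,-24],
    [0.95,0,0,0,-32],
    [0.95,0,0,0,-40],
    [0.95,0,0,0,-48],
    [0.95,0,0,0,-56],
    [0.95,0,0,0,-64],
    [0.95,0,0,0,-67],
    [0.95,0,0,0,-67],
  ],
)

```text
time_s: 35.98
ee_pos: [0.5983, 0.2039, 0.2616]
eef_rot: [3.14, -0.002, 0.112]
force: [5.9, -5.7, 0.8]
grip_width: 0.0118
grip_force: 29.7
```

```bash
python3 -c "
from h import *
print(ctrl.get_obs()['moment'],ctrl.get_obs()['force'])"
```

```text
[-1.20629787 -1.04414272 -0.0157439 ] [ 5.87356245 -5.71054839  0.84176554]
```

Request:
servo_tool(
  motion=[
    [0.95,0,0,0,-2],
    [0.95,0,0,0,-4],
    [0.95,0,0,0,-5],
    [0.95,0,0,0,-5],
  ],
)

```text
time_s: 36.48
ee_pos: [0.5983, 0.2039, 0.2616]
eef_rot: [3.14, -0.002, 0.026]
force: [4.2, -7.1, 0.6]
grip_width: 0.0116
grip_force: 29.6
```

```bash
python3 -c "
from h import *
print(ctrl.get_obs()['moment'],ctrl.get_obs()['force'])"
```

```text
[-1.38347508 -0.97069826  0.16524915] [ 4.15120125 -7.14948487  0.57645966]
```

Request:
servo_tool(
  motion=[
    [0.95,0,0,0,-2],
    [0.95,0,0,0,-4],
    [0.95,0,0,0,-4],
  ],
  squeeze=40,
)

```text
time_s: 36.85
ee_pos: [0.5983, 0.2039, 0.2616]
eef_rot: [3.14, -0.002, -0.044]
force: [4.5, -6.6, 1.6]
grip_width: 0.0123
grip_force: 40.7
```

```bash
python3 -c "
from h import *
print(ctrl.get_obs()['moment'],ctrl.get_obs()['force'])"
```

```text
[-1.40437017 -0.86715476  0.60800565] [ 4.51375002 -6.57120805  1.64193602]
```

The moment rose to 0.6 N m, so the knob is at its stop. I'll release it, rise and move clear.

Request:
servo_tool(
  motion=[
    [0.6,0,0,0,0],
    [0.6,0,0,0,0],
    [0.6,0,0,0,0],
    [0.6,0,0,3,0],
    [0.6,0,0,8,0],
    [0.6,-4,-4,12,0],
    [0.6,-10,-10,12,0],
    [0.6,-16,-16,12,0],
    [0.6,-22,-22,12,0],
    [0.6,-26,-28,12,0],
    [0.6,-26,-34,12,0],
    [0.6,-26,-38,12,0],
    [0.6,-26,-38,12,0],
  ],
)

```text
time_s: 38.48
ee_pos: [0.3367, -0.1771, 0.3816]
eef_rot: [3.141, -0.001, -0.045]
force: [1.3, -0.1, 0.6]
grip_width: 0.0375
grip_force: 0.0
```

```bash
python3 - <<'E'
from h import *
t=shot('top','end_t.png');s=shot('side','end_s.png');R=rect(t);h=cv2.cvtColor(R,cv2.COLOR_RGB2HSV)
for y in (85,-85,-75,75): print(y,[int(v) for v in h[120-y-3:120-y+4,::3,1].mean(0)])
for x in (21,63):
    r=np.median(h[:,20+x-8:20+x+9,1],axis=1).astype(int);print(x,r[:36:2].tolist(),r[205::2].tolist())
R2=rect(t,.08);v=cv2.cvtColor(R2,cv2.COLOR_RGB2HSV)[...,2];print(v[10:80:4,100:166:4])
E
```

```text
85 [40, 10, 14, 16, 21, 23, 11, 35, 39, 42, 42, 42, 44, 44, 42, 45, 46, 44, 42, 51, 75, 47, 43, 36, 35, 29, 39, 40, 44, 65, 69, 44, 38, 50, 91, 133, 132, 133, 131, 131, 132, 131, 116, 74, 34, 17, 34, 41, 90, 65, 25, 55, 92, 147, 150, 128, 125]
-85 [39, 17, 15, 18, 19, 7, 36, 41, 42, 43, 39, 38, 39, 37, 41, 25, 79, 73, 20, 41, 48, 43, 41, 41, 40, 35, 33, 36, 37, 26, 59, 75, 31, 40, 96, 127, 127, 125, 127, 126, 125, 124, 124, 123, 122, 122, 126, 125, 127, 125, 120, 122, 122, 120, 122, 125, 121]
-75 [40, 8, 18, 19, 22, 13, 9, 31, 35, 36, 38, 34, 31, 33, 38, 24, 12, 16, 27, 55, 61, 39, 33, 37, 32, 28, 38, 37, 35, 25, 43, 31, 34, 42, 98, 125, 125, 126, 122, 124, 124, 124, 123, 125, 129, 126, 124, 125, 124, 125, 125, 124, 127, 129, 129, 129, 132]
75 [35, 11, 15, 16, 21, 12, 19, 40, 36, 62, 70, 18, 40, 40, 43, 104, 149, 113, 50, 59, 72, 34, 49, 82, 53, 28, 40, 41, 44, 90, 144, 149, 59, 46, 104, 124, 123, 120, 120, 120, 122, 124, 89, 46, 11, 24, 38, 136, 83, 37, 46, 35, 82, 141, 139, 125, 124]
21 [39, 39, 39, 39, 39, 39, 49, 77, 101, 104, 101, 71, 37, 32, 39, 42, 43, 44] [40, 39, 35, 37, 36,
[... 780 characters left out ...]
120 107 145 145 145 151  91  26  27  25  16   8  35  46  89]
 [129 119 119 114 144 145 144 148 107  35  27  24   7  11  37  50  88]
 [132 106 118 127 147 147 145 145 144  68  27  27   7  16  50  77  96]
 [133 117 118 119 132 138 145 145 147 102  28  25   2  51  83  94  97]
 [122 120 122 134 131  98 122 144 145 119  62  36  29  88  85 121  92]
 [123 122 120 145 140  84  83 142 142 145 149 124 136 141 135 137  89]
 [124 123 126 145 142  92  89 145 139 143 146 147 145 145 145 141  85]
 [115  87 123 145 144  96  83 126 121 138 144 144 144 145 145 140  85]
 [ 99 114 131 146 146 101  95 103  75 138 147 144 147 145 145 135  87]
 [111 115 133 144 151  96 109 117 103 142 146 146 146 146 146 130 100]]
```

```bash
python3 - <<'E'
from h import *
t=ctrl.camera('top')
t['image']=cv2.imread('pics/end_t.png')[:,:,::-1].copy()
h=cv2.cvtColor(rect(t),cv2.COLOR_RGB2HSV)
print('joint S x30..50; beam V,S x74..100')
for y in range(90,-91,-15):
    sl=slice(120-y-2,120-y+3);print(y,h[sl,50:70:2,1].mean(0).astype(int).tolist(),h[sl,94:120:2,2].mean(0).astype(int).tolist(),h[sl,94:120:2,1].mean(0).astype(int).tolist())
E
```

```text
joint S x30..50; beam V,S x74..100
90 [39, 41, 41, 40, 57, 67, 50, 43, 42, 44] [125, 124, 123, 118, 104, 112, 133, 138, 139, 141, 142, 142, 143] [41, 37, 48, 74, 109, 134, 134, 130, 127, 127, 128, 127, 126]
75 [133, 90, 48, 44, 74, 73, 49, 20, 52, 82] [116, 103, 114, 116, 115, 130, 143, 146, 147, 146, 145, 145, 145] [131, 62, 39, 61, 105, 120, 125, 122, 120, 119, 120, 120, 120]
60 [41, 39, 37, 51, 63, 52, 42, 37, 38, 39] [125, 115, 110, 128, 144, 145, 148, 138, 117, 86, 73, 87, 117] [39, 41, 40, 28, 27, 32, 33, 35, 39, 59, 108, 135, 136]
45 [143, 129, 95, 55, 52, 59, 49, 42, 41, 40] [117, 116, 126, 138, 143, 144, 145, 151, 132, 94, 92, 107, 112] [91, 56, 37, 33, 34, 33, 32, 27, 25, 33, 99, 142, 135]
30 [45, 44, 39, 43, 71, 74, 50, 42, 40, 46] [117, 127, 129, 136, 144, 138, 116, 93, 78, 93, 128, 144, 146] [51, 43, 39, 23, 8, 5, 4, 6, 23, 36, 32, 31, 31]
15 [94, 91, 40, 14, 22, 10, 19, 45, 54, 42] [128, 124, 119, 133, 146, 148, 148, 149, 150, 116, 66, 33, 23] [24, 15, 8, 9, 9, 8, 5, 10, 14, 17, 19, 30, 17]
0 [28, 38, 33, 15, 8, 18, 36, 65, 88, 85] [135, 125, 124, 134, 142, 146, 146, 15
[... 361 characters left out ...]
 11, 21, 18, 22, 25, 24, 22]
-45 [37, 38, 39, 39, 47, 59, 49, 38, 38, 40] [124, 127, 132, 136, 142, 145, 145, 153, 138, 95, 89, 106, 113] [35, 36, 37, 38, 32, 26, 26, 23, 22, 22, 92, 141, 136]
-60 [62, 52, 38, 33, 59, 75, 50, 40, 53, 96] [125, 119, 114, 116, 131, 141, 146, 149, 125, 92, 80, 104, 139] [46, 35, 38, 33, 25, 26, 27, 25, 26, 44, 95, 135, 135]
-75 [14, 18, 27, 43, 66, 62, 42, 37, 34, 36] [122, 126, 124, 110, 112, 134, 144, 146, 145, 145, 145, 144, 144] [30, 34, 32, 56, 99, 120, 126, 126, 127, 125, 122, 123, 124]
-90 [67, 59, 19, 30, 44, 55, 50, 40, 35, 33] [117, 117, 122, 122, 125, 129, 130, 132, 132, 133, 136, 138, 136] [45, 25, 33, 54, 93, 123, 129, 131, 125, 121, 117, 116, 116]
```

```bash
python3 -c "
from station import ctrl
print(ctrl.hand_in())"
```

```text
the job is handed in; nothing more can be done
None
```

Handed in: both glass strips on the bench lie butted against the fence and roughly centred, the carriage is on the rail up against them, and its knob was then turned clockwise to the stop. One strip was knocked about 2.5 cm aside mid-run and pushed back first.

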